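Set the air regulator to its marker and pull the knob out to lock it

ROBOT

A 6-joint arm with a two-finger parallel gripper is mounted at the origin on the work surface; the furniture and walls round the work are solid. World frame = base frame: x ahead of the robot, y to its left, z up, the work surface at z = 0. Lengths are in mm, angles in rad, forces in N, time in s.
With the tool pointing down it reaches from about 325 to 925 mm from the base axis. Payload 3.1 kg.
Tool frame: the origin (TCP) lies at the very end of the fingers, on their centre line; the grasp point (between the pads) lies 19 mm behind it; z points along the fingers, y is the line along which they close (so a half turn about z gives the same grasp; the last joint's range is limited). The gripper opens to 85 mm and grips with 20 to 120 N. Pads are 22 mm wide; open, the fingers measure 114 mm over their backs; the gripper's body (76 mm by 85 mm) begins 54 mm behind the grasp point. The pads swing forward as they close: fully open they stand 13 mm farther back than shut.
Start: joints at [1.138, 0.217, 1.613, -0, 1.311, -0.112], TCP at [197.06, 593.133, 231.3] pointing down, gripper open.
Joint ranges: [-2.75, 2.75], [-0.78, 2.1], [0.31, 2.55], [-1.13, 4.27], [0.13, 2.63], [-2.58, 2.58]. Speed limits (rad/s): [2.79, 2.79, 3.14, 3.14, 3.14, 3.14].

INTERFACE

Orientations are given as [roll, pitch, yaw] about the fixed x, y, z axes, in that order (R = Rz(yaw) Ry(pitch) Rx(roll)).
In Python, from rig import robot gives the robot as it stands.
- The arm moves only by the shell command python3 -m crank 'ROWS' [FORCE]. ROWS is JSON, a list of rows, each a list of 7 numbers: the closure in counts, from 0 (fully open) to 255 (shut), then the shift along the tool's x, y, z in m, then the turn, a rotation vector about the tool's x, y, z in degrees. A call has 1 to 12 rows; each row shifts and turns the commanded pose from where the row before left it, along the tool's axes as they then stand; what a row does not reach is not made up. A row lasts 1/8 s, in which the tool goes at most 62.5 mm and 10.7 degrees, less where a joint would pass 70% of its speed; a pose out of reach is approached as far as the arm can. A call with a gripper value outside its range is refused whole. The fingers move at their own pace and stop on an object; FORCE is the grip in N (left out, the last holds). Time passes only in rows, so rows that do not move let the fingers close. It gives the time, the measured TCP pose, the force, the opening and the grip force at its end, in the units of the state.
- robot.state(): the state, without advancing time (a new reading comes with each control period).
- robot.read_camera(name): name is "scene" or "top"; returns a dict with "img" (400x640x3 uint8, blue, green, red), "fx", "fy", "cx", "cy" (pixels), "R" (3x3) and "t" (3): a world point X has camera coordinates R X + t. Camera axes: x right, y down, z forward; pixel columns grow to the right and rows downward; lengths in mm; the calibration is good to about 2 mm. A picture is of the moment at which its call begins. There is no depth.
- robot.job_done(): hands the job in; it is judged then, once.
Trained networks look in the newest picture that a camera, given by its name, has taken for a name from the list of things; names that differ only in an ending like _2 or _b are one class to them, and where a whole thing is asked for, a point or a joint stands for the part that bears it (a point fixed in the world has none). Each returns a list of dicts, best first, with "confidence" (0 to 1); they miss things now and then, are a little off and sometimes report something else, mostly with a low value. They report only what shows in the picture. A call takes as long as a camera call.
- robot.silhouettes(target, camera): "region" (400x640 bool, what is visible of it) and "uv" ([column, row] in pixels, amid what is visible of it).
The state is a dict: "clock": time; "qpos": joint angles; "joint_velocities": joint speeds; "joint_torque": joint torques, N m; "position": TCP position; "ee_rot": TCP orientation; "force": force on the tool from outside, world axes, zero at the start; "torque": the same for the moment, N m; "width": finger opening in mm; "gripper_force": force on a finger pad.
Only numpy, scipy, OpenCV 4.12 (cv2) and the standard library are available. Lean on these libraries where they do the work, as an engineer would, in place of code of your own. Each camera call takes 0.05 s, during which the arm holds its last target. There are 200 camera calls.

TASK

The air regulator is locked at closed: push its knob in to free it, turn it clockwise until its pointer stands at the brass marker on the dial, then pull it out until it snaps into its locked position, in one of the two lock notches next to the marker. Never force the lock: pull lightly, and if the knob does not rise, keep the light pull and feel for the notch with small turns to either side. Do not shift the marker or disturb the things lying round about, and let go of the knob at the end.

Things in the scene. Friction and masses are not known exactly. Their poses are not given: they have to be found in the camera images.
- regulator: Compressed-air regulator screwed to the table by a 104x84 mm foot plate; pipe on its left, coupler right, gauge on its front (-x). Origin on the table under the knob's axis, z up. Round aluminium dial plate (radius 46 mm, top at 82 mm) under the knob, with scale lines 18 degrees apart, from closed, at the regulator's -y, on clockwise.
- knob: Black knob on top of the regulator, axis vertical: round skirt (radius 30, 24 mm high) with a bar grip on it. Origin on the axis at the skirt's underside, 86 mm above the table when in, 96 mm when out; +x along the bar to the pointer nose, z up. It starts out, pointer near the regulator's -y; it turns clockwise seen from above up to 2.7 rad, against about 0.05 N m, and stays where left.
- knob_grip (a point): Point on the knob's axis, to grip: the bar on the skirt is 52 mm long along the knob's x, 16 mm thick along its y (grasp across this) and 28 mm high; the point lies 18 mm above the skirt's top, 10 mm below the bar's top, 128 mm above the table when in, 138 mm when out. Axes as the knob's.
- pointer_tip (a point): End of the pointer nose on the knob's skirt, 36 mm from the axis, 6 mm above the skirt's underside.
- marker_tip (a point): Inner point of the set marker, a brass clip (12x11x12 mm, thumb screw outside) on the rim of the dial plate: 38 mm from the axis, 84 mm above the table, 0.75 to 1.3 rad clockwise from closed, different at each start. The pointer is to be turned to this angle round the axis.
- lock_sector (a point): The lock, hidden in the skirt (point on the axis): a toothed sector clamped with the marker. As the knob rises 3 mm, its key meets the teeth: it stops there or enters a notch, and then can turn no more (1.5 degrees play each way). The notches are 18 degrees apart; where they lie to the marker differs at each start and cannot be seen. Never press the key on the teeth, up or sideways, with 25 N.
- spindle (a joint): Rise of the knob, m: 0 fully in (turns freely), 0.011 out and held by a ball detent (locked), 0.012 at most. Spring and weight draw it in with about 3 N (4 N when out); the detent, between 0.005 and 0.010, adds about 8 N either way: the pull out peaks at 10 to 14 N, the push in at about 6 N. Let go below 0.008 it sinks back in.
- screwdriver_mini: Bystander: small blue screwdriver, 17x116x15 mm, lying. Leave it alone.
- crate_0: Bystander: small open blue crate, 42x54x36 mm. Leave it alone.
- tweezers: Bystander: steel tweezers, 10x115x9 mm, lying. Leave it alone.
- tape_roll: Bystander: roll of red and white tape, 73 mm across, 30 mm high, lying flat. Leave it alone.
- steel_rule: Bystander: steel rule with a small red grip block, 26x200x9 mm, lying. Leave it alone.
- marker_pen: Bystander: red and white marker pen, 17x135x16 mm, lying. Leave it alone.

How it is judged (in metres and radians):
On the way, in this order (a step that is already met when the one before it is completed fails the run):
1. the knob is pushed in, free to turn (value of joint spindle below 0.0025 m), for 0.1 s.
2. the knob is turned to the marker (within 9 degrees) while in (y of marker_tip in the frame of knob between -0.006 and 0.006 m and x of marker_tip in the frame of knob above 0.02 m and value of joint spindle below 0.0045 m), for 0.1 s.
At the end, for the whole second after the job is handed in: The knob is out and held by its detent (risen more than 9 mm), at rest, with its pointer within 14 degrees (9.2 mm at the marker) of the marker (so in one of the two lock notches next to it), and the marker is where it was (4 mm) (y of marker_tip in the frame of knob between -0.0092 and 0.0092 m and x of marker_tip in the frame of knob above 0.02 m and value of joint spindle above 0.009 m and linear speed of knob below 0.005 m/s and angular speed of knob below 0.05 rad/s and distance of marker_tip from where it was at the start of the episode below 0.004 m); the robot touches nothing.
It fails at once if the lock key is pressed against the teeth with 25 N or more (contact force between knob and regulator above 25 N).
It fails at once if the marker is shifted by 4 mm or more (distance of marker_tip from where it was at the start of the episode above 0.004 m).
It fails at once if a bystander is moved by 20 mm or more (distance of any of screwdriver_mini, crate_0, tweezers, tape_roll, steel_rule, marker_pen from where it was at the start of the episode above 0.02 m).
It also fails if it takes over 54 s, if anything falls off the work surface, if the arm or the gripper's body presses on something with over 40 N, if the wrist force passes 120 N, or if a joint passes its speed limit or range.

## Working session

There is one attempt and no reset: what is moved stays moved. The work goes in short steps, Python scripts to look and compute and a shell command to move; the robot and the scene stay as the last step left them, time stands still between calls to the robot, and variables do not carry over. Pictures are saved under pics/ and viewed, at most 10 in all, crops included, and the job is handed in when it is done.

```bash
mkdir -p pics; ls; cat > h.py <<'E'
import numpy as np, cv2
from rig import robot
def ray(c,uv):
    R=np.array(c["R"]);t=np.array(c["t"])
    d=R.T@np.array([(uv[0]-c["cx"])/c["fx"],(uv[1]-c["cy"])/c["fy"],1]);return -R.T@t,d
def at(c,uv,z):
    o,d=ray(c,uv);return o+d*(z-o[2])/d[2]
def px(c,X):
    p=np.array(c["R"])@np.array(X)+np.array(c["t"]);return [c["fx"]*p[0]/p[2]+c["cx"],c["fy"]*p[1]/p[2]+c["cy"]]
E
python3 - <<'E'
from h import *
print(robot.state())
for n in("top","scene"):
    c=robot.read_camera(n);cv2.imwrite(f"pics/{n}0.png",c["img"])
    print(n,c["fx"],np.round(ray(c,(c["cx"],c["cy"])),2))
    for k in("regulator","knob","knob_grip","pointer_tip","marker_tip"):
        for d in robot.silhouettes(k,n)[:2]:print(k,d["confidence"],d["uv"],d["region"].sum())
E
```

```text
pics
{'clock': 0.0, 'qpos': array([ 1.13783906e+00,  2.17745153e-01,  1.61490866e+00,  3.22912456e-05,
        1.31130458e+00, -1.12229512e-01]), 'joint_velocities': array([-5.51755068e-05,  2.22598350e-03,  1.42989173e-03,  1.49333887e-04,
       -7.05485776e-04,  4.05066459e-04]), 'joint_torque': array([ 4.34580425e-04, -3.96859789e+01, -3.03849721e+01, -7.42138400e-05,
        9.95352661e-03,  3.14733253e-07]), 'position': array([196.68399976, 592.3992567 , 229.98716108]), 'ee_rot': array([-3.13924528e+00, -2.95943513e-04,  2.82085623e+00]), 'force': array([-0.66287427, -0.33461979, -1.32115087]), 'torque': array([-0.00447908, -0.02513848,  0.01091512]), 'gripper_force': 0.0, 'width': 85.4555762810047}
top 476.77416808555506 [[ 4.57960e+02 -4.90400e+01  1.57863e+03]
 [ 7.00000e-02  1.00000e-02 -1.00000e+00]]
regulator 0.61 [319.2, 174.5] 977
knob 0.88 [318.6, 174.9] 337
knob_grip 0.51 [318.5, 173.5] 309
knob_grip 0.17 [317.3, 173.6] 343
pointer_tip 0.71 [360.5, 143.1] 84
pointer_tip 0.59 [321.2, 174.3] 298
marker_tip 0.22 [429.8, 204.4] 380
scene 371.1569656370323 [[ 3.3270e+01 -3.1587e+02  8.4970e+02]
 [ 5.7000e-01  2.7000e-01 -7.7000e-01]]
regulator 0.84 [312.7, 196.9] 1578
regulator 0.73 [422.3, 277.7] 764
knob 0.55 [315.2, 176.7] 462
knob_grip 0.58 [314.3, 179.6] 445
knob_grip 0.43 [313.9, 194.8] 1673
pointer_tip 0.92 [313.6, 177.9] 459
```

```bash
python3 - <<'E'
import cv2,numpy as np
a=cv2.imread("pics/top0.png")[130:220,265:375];b=cv2.imread("pics/scene0.png")[140:240,255:370]
a=cv2.resize(a,(550,450),interpolation=2)
b=cv2.resize(b,(517,450),interpolation=2)
cv2.imwrite("pics/ca.png",a);cv2.imwrite("pics/cb.png",b)
E
```

```text
(no output)
```

View pics/ca.png

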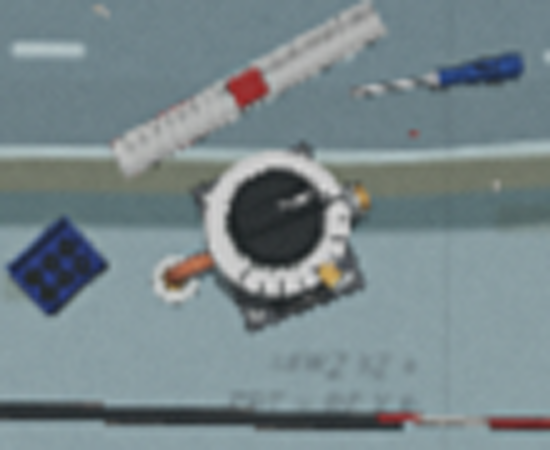

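View pics/cb.png

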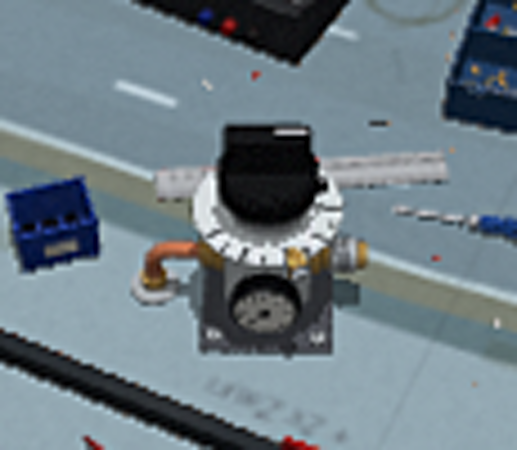

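View pics/top0.png

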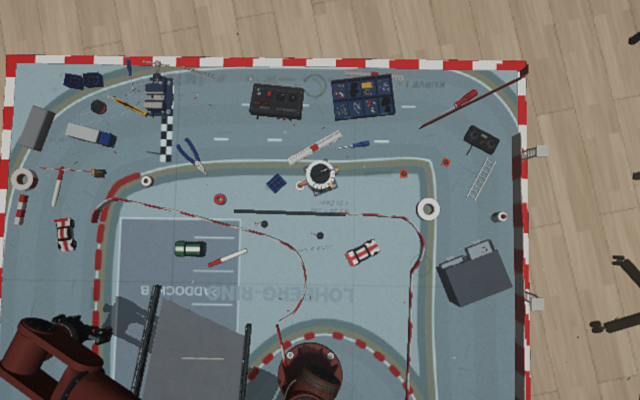

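The top crop shows the dial around crop (281,224), which is full-image (321,175). The coupler (regulator's -y) is at upper right, with the pointer near it. The brass marker is at crop (330,275), or (331,185), clockwise of it. The scene crop also shows the marker at the front right of the dial.

```bash
cat > m.py <<'E'
from h import *
def dial(c,roi,show=0):
    x0,y0,x1,y1=roi
    im=cv2.resize(c["img"][y0:y1,x0:x1],None,fx=5,fy=5,interpolation=cv2.INTER_CUBIC)
    hsv=cv2.cvtColor(im,cv2.COLOR_BGR2HSV)
    full=lambda p:(np.array(p)+.5)/5-.5+[x0,y0]
    return im,hsv,full
E
python3 - <<'E'
from m import *
for n,roi in(("top",(300,155,350,200)),("scene",(290,160,340,205))):
    c=robot.read_camera(n);im,h,f=dial(c,roi)
    br=((h[...,0]>12)&(h[...,0]<30)&(h[...,1]>110)&(h[...,2]>110)).astype(np.uint8)
    k,l,s,ce=cv2.connectedComponentsWithStats(br)
    for i in range(1,k):
        if s[i,4]>30:print(n,"brass",s[i,4],f(ce[i]),at(c,f(ce[i]),88)[:2])
    w=((h[...,1]<40)&(h[...,2]>170)).astype(np.uint8)
    k,l,s,ce=cv2.connectedComponentsWithStats(cv2.morphologyEx(w,cv2.MORPH_CLOSE,np.ones((9,9))))
    i=1+np.argmax(s[1:,4]);cn=max(cv2.findContours((l==i).astype(np.uint8),0,1)[0],key=cv2.contourArea)
    hull=cv2.convexHull(cn);P=np.array([at(c,f(p),82)[:2] for p in hull[:,0]],dtype=np.float32)
    print(n,"dial circle",cv2.minEnclosingCircle(P),"ellipse",cv2.fitEllipse(P))
    dk=(h[...,2]<60).astype(np.uint8)
    k,l,s,ce=cv2.connectedComponentsWithStats(dk);i=1+np.argmax(s[1:,4]);print("dark",s[i],at(c,f(ce[i]),120))
    for d in robot.silhouettes("knob_grip",n)[:1]:print(at(c,d["uv"],125))
    cv2.imwrite(f"pics/z{n}.png",im)
a=cv2.imread("pics/ztop.png");b=cv2.imread("pics/zscene.png");
cv2.imwrite("pics/z.png",cv2.resize(np.hstack([a,b]),(800,360),interpolation=2))
E
```

```text
top brass 108 [337.1037037  168.83703704] [659.11179321 -78.84438078]
top brass 223 [330.30403587 184.5058296 ] [609.24984115 -58.16452396]
top dial circle ((674.357177734375, -38.79664993286133), 79.96257019042969) ellipse ((703.488037109375, -44.42193603515625), (148.37730407714844, 214.30799865722656), 68.40679931640625)
dark [  54   47   95   94 6256] [639.32579334 -23.99552252 120.        ]
[632.43982826 -23.7921683  125.        ]
scene brass 152 [335.04605263 195.64868421] [629.25321964 -91.08271536]
scene brass 304 [320.25855263 197.08618421] [607.93179106 -57.40206601]
scene dial circle ((665.340576171875, -13.457128524780273), 70.250244140625) ellipse ((649.6160888671875, -24.056583404541016), (93.75103759765625, 155.665771484375), 27.292491912841797)
dark [   68    40   121   114 10486] [634.40482711 -26.55843287 120.        ]
[617.06128907 -27.28107822 125.        ]
```

View pics/z.png

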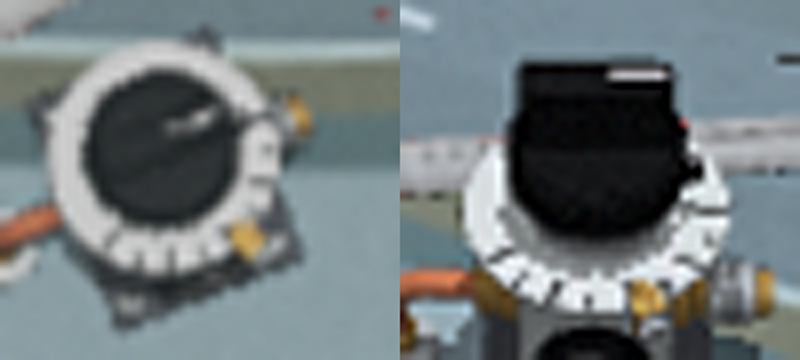

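The zoom shows the dial circle in the top view at about zoom (164,157), radius 117 (14.6 px as expected), and the marker at (247,240). In the scene view the bar top runs from (520,78) to (672,78), with the white pointer line at its right end.

```bash
cat > fit.py <<'E'
from m import *
from scipy.optimize import minimize
T=np.linspace(0,2*np.pi,180,endpoint=False)
def fit(c):
    g=cv2.cvtColor(c["img"],cv2.COLOR_BGR2HSV).astype(np.float32);w=cv2.GaussianBlur(g[...,2]-1.0*g[...,1],(0,0),.7)
    def ring(x,y,z,r):
        p=np.array([px(c,(x+r*np.cos(t),y+r*np.sin(t),z)) for t in T],np.float32)
        return cv2.remap(w,p[:,:1],p[:,1:],1)[:,0]
    def cost(v):
        # dial outer edge only (bright inside - outside), clipped
        return -np.mean(np.clip(ring(*v,82,43.5)-ring(*v,82,48.5),-20,90))
    best=min(((cost((x,y)),x,y) for x in range(615,655,3) for y in range(-45,-5,3)))
    r=minimize(cost,best[1:],method="Nelder-Mead");return r.x,r.fun
E
python3 - <<'E'
from fit import *
ct=robot.read_camera("top");cs=robot.read_camera("scene")
for c in(ct,cs):print(fit(c))
z=lambda c,x,y,x0,y0,h:at(c,(x0+(x+.5)/8-.5+0,y0+(y+.5)/8-.5),h)[:2]
o=z(ct,164,157,300,155,82);print("hand dial",o)
mt=z(ct,247,238,300,155,88);print("mk",mt)
a,b=z(cs,120,78,290,160,148),z(cs,272,78,290,160,148);print("bar",a,b,np.linalg.norm(b-a),(a+b)/2,"yaw",np.degrees(np.arctan2(*(b-a)[::-1])))
l0,l1=z(ct,168,129,300,155,148),z(ct,214,112,300,155,148);print("line top",l0,l1,np.degrees(np.arctan2(*(l1-l0)[::-1])))
pn=z(ct,262,120,300,155,102);print("nose?",pn-o)
E
```

```text
(array([642.3658702 , -24.50416853]), np.float64(-65.31615447998047))
(array([642.3642589 , -23.02857365]), np.float64(-45.17715072631836))
hand dial [642.12457964 -25.38161483]
mk [609.86601842 -58.57477021]
bar [630.76686725  -1.14750511] [651.89153988 -46.09586062] 49.66494192631949 [641.32920357 -23.62168286] yaw -64.82757641219752
line top [644.66338603 -27.76475393] [651.37902574 -45.03626087] -68.75254159510519
nose? [ 12.60427126 -38.27937509]
```

```bash
python3 -m crank '[[255,-0.0441,-0.0317,0,0,0,0],[255,-0.0441,-0.0317,0,0,0,0],[255,-0.0441,-0.0317,0,0,0,0],[255,-0.0441,-0.0317,0,0,0,0],[255,-0.0441,-0.0317,0,0,0,0],[255,-0.0441,-0.0317,0,0,0,0],[255,-0.0441,-0.0317,0,0,0,0],[255,-0.0441,-0.0317,0,0,0,0],[255,-0.0441,-0.0317,0,0,0,0],[255,-0.0441,-0.0317,0,0,0,0],[255,-0.0441,-0.0317,0,0,0,0],[255,-0.0441,-0.0317,0,0,0,0]]' 20
python3 -m crank '[[255,-0.0441,-0.0317,0,0,0,0],[255,-0.0441,-0.0317,0,0,0,0],[255,0,0,0,0,0,9.5],[255,0,0,0,0,0,9.5],[255,0,0,0,0,0,9.5],[255,0,0,0,0,0,9.5],[255,0,0,0,0,0,9.5],[255,0,0,0,0,0,0],[255,0,0,0,0,0,0]]'
python3 - <<'E'
from rig import robot
s=robot.state();print(s)
E
```

```text
clock: 2.4
position: [580.3, 63.7, 231.6]
ee_rot: [3.141, 0.001, 2.821]
force: [0.1, 0.5, 0.1]
width: 0.2
gripper_force: 0.0
clock: 3.52
position: [643.0, -22.7, 231.3]
ee_rot: [-3.142, -0.0, 1.994]
force: [-0.6, 0.2, 0.5]
width: 0.2
gripper_force: 0.0
{'clock': 3.525, 'qpos': array([-1.44265295e-01,  2.55281863e-01,  1.56726324e+00,  1.78182964e-05,
        1.31905991e+00, -5.67592244e-01]), 'joint_velocities': array([ 8.57279783e-05, -1.25247299e-03,  1.51350559e-03, -3.81907845e-04,
       -4.75337993e-04,  8.88003062e-03]), 'joint_torque': array([-5.35752217e-03, -4.13797081e+01, -3.05141938e+01, -5.41227837e-04,
        6.84881379e-04, -3.97420125e-03]), 'position': array([643.01158554, -22.67309326, 231.28411958]), 'ee_rot': array([-3.14159151e+00, -2.11958297e-05,  1.99411884e+00]), 'force': array([-0.63582784,  0.1590636 ,  0.49171231]), 'torque': array([ 0.04005501, -0.05989365,  0.02461162]), 'gripper_force': 0.0, 'width': 0.232936222649096}
```

```bash
python3 -m crank '[[255,0,0,0.04,0,0,0],[255,0,0,0.03,0,0,0],[255,0,0,0.007,0,0,0],[255,0,0,0.003,0,0,0],[255,0,0,0,0,0,0]]'
python3 -m crank '[[255,0,0,0.003,0,0,0],[255,0,0,0.002,0,0,0],[255,0,0,0.002,0,0,0]]'
python3 -m crank '[[255,0,0,0.002,0,0,0],[255,0,0,0.002,0,0,0],[255,0,0,0.002,0,0,0]]'
```

```text
clock: 4.15
position: [644.1, -22.8, 152.9]
ee_rot: [3.139, 0.001, 1.992]
force: [0.6, 0.7, 1.2]
width: -0.1
gripper_force: 0.0
clock: 4.53
position: [643.1, -22.7, 144.5]
ee_rot: [3.141, 0.0, 1.992]
force: [0.2, -0.1, 0.2]
width: 0.2
gripper_force: 0.0
clock: 4.9
position: [643.0, -22.7, 138.1]
ee_rot: [-3.142, -0.0, 1.992]
force: [0.9, -0.3, 0.2]
width: -0.1
gripper_force: 0.2
```

```bash
python3 -m crank '[[255,0,0,0.001,0,0,0],[255,0,0,0,0,0,0]]'
python3 -m crank '[[255,0,0,0.001,0,0,0],[255,0,0,0,0,0,0]]'
python3 - <<'E'
from m import *
ims=[]
for n,(x,y) in(("top",(300,155)),("scene",(285,150))):
    c=robot.read_camera(n);ims.append(cv2.resize(c["img"][y:y+50,x:x+55],(400,364),interpolation=2))
cv2.imwrite("pics/p1.png",np.hstack(ims))
E
```

```text
clock: 5.15
position: [643.2, -22.7, 138.0]
ee_rot: [3.141, 0.0, 1.992]
force: [-1.5, 0.2, 4.1]
width: 0.0
gripper_force: 2.1
clock: 5.4
position: [643.3, -22.7, 137.9]
ee_rot: [3.141, 0.0, 1.992]
force: [-3.0, 1.1, 8.0]
width: 0.1
gripper_force: 3.8
```

View pics/p1.png

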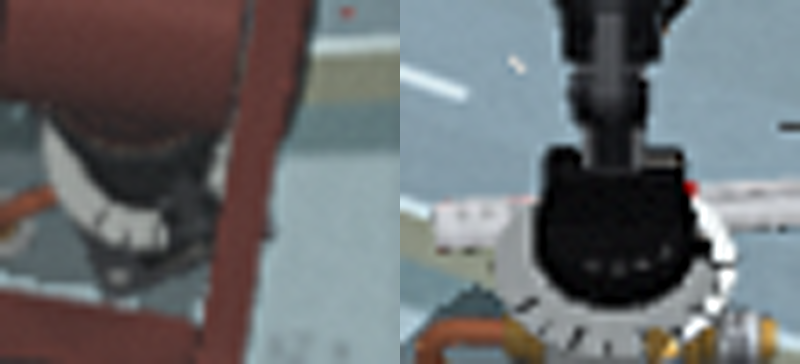

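The picture shows the fingertips on the bar's top. The hard stop at z=138 confirms the knob is fully in. Next I'll grip it.

```bash
python3 -m crank '[[255,0,0,-0.01,0,0,0],[120,0,0,-0.01,0,0,0],[120,0,0,0,0,0,0],[120,0,0,0,0,0,0],[120,0,0,0.01,0,0,0],[120,0,0,0.015,0,0,0],[120,0,0,0.012,0,0,0],[120,0,0,0.006,0,0,0],[120,0,0,0,0,0,0]]'
python3 -m crank '[[255,0,0,0,0,0,0],[255,0,0,0,0,0,0],[255,0,0,0,0,0,0],[255,0,0,0,0,0,0]]' 30
```

```text
clock: 6.62
position: [642.4, -22.6, 112.2]
ee_rot: [-3.14, -0.001, 1.992]
force: [0.2, -0.5, 0.4]
width: 45.5
gripper_force: 0.0
clock: 7.12
position: [642.9, -23.1, 114.2]
ee_rot: [-3.141, 0.001, 1.992]
force: [-4.5, -1.4, 6.4]
width: 15.6
gripper_force: 35.6
```

```bash
python3 -m crank '[[170,0,0,0,0,0,0],[170,0,-0.0012,-0.0025,0,0,0],[170,0,0,0,0,0,0],[255,0,0,0,0,0,0],[255,0,0,0,0,0,0],[255,0,0,0,0,0,0]]' 30
python3 - <<'E'
from rig import robot
s=robot.state();print(s["force"],s["torque"],s["width"])
E
```

```text
clock: 7.88
position: [642.3, -23.0, 115.9]
ee_rot: [3.141, 0.0, 1.992]
force: [1.7, 0.4, 0.5]
width: 15.1
gripper_force: 32.6
[1.74254457 0.43204266 0.52638677] [ 0.13332139 -0.16472573 -0.08719094] 15.057888275990212
```

```bash
python3 -m crank '[[255,0,0,0,0,0,7],[255,0,0,0,0,0,7],[255,0,0,0,0,0,7],[255,0,0,0,0,0,7],[255,0,0,0,0,0,0]]'
python3 -m crank '[[255,0,0,0,0,0,7],[255,0,0,0,0,0,7],[255,0,0,0,0,0,7],[255,0,0,0,0,0,7],[255,0,0,0,0,0,6.5],[255,0,0,0,0,0,6],[255,0,0,0,0,0,0],[255,0,0,0,0,0,0]]'
python3 - <<'E'
from m import *
s=robot.state();print(s["force"],s["torque"],s["ee_rot"])
ims=[]
for n,(x,y) in(("top",(300,155)),("scene",(285,150))):
    c=robot.read_camera(n);ims.append(cv2.resize(c["img"][y:y+50,x:x+55],(400,364),interpolation=2))
cv2.imwrite("pics/p2.png",np.hstack(ims))
E
```

```text
clock: 8.5
position: [642.6, -22.9, 115.9]
ee_rot: [3.14, -0.0, 1.504]
force: [2.1, 0.9, -0.4]
width: 15.0
gripper_force: 32.5
clock: 9.5
position: [642.9, -23.1, 115.9]
ee_rot: [3.14, -0.002, 0.799]
force: [4.3, 0.9, -3.1]
width: 15.0
gripper_force: 32.3
[ 4.34771861  0.88632    -3.13120506] [ 0.19859634 -0.78477804 -0.01318102] [ 3.13989734e+00 -1.82528177e-03  7.98545500e-01]
```

View pics/p2.png

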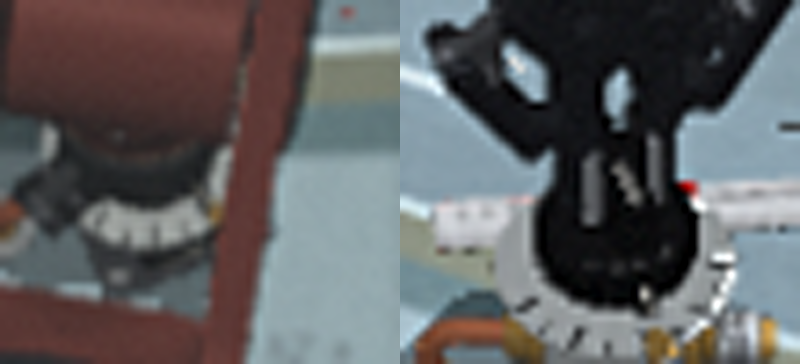

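The scene half shows the nose tip at (645,292) and the marker clip at (662,345). I'll check both against projections.

```bash
python3 - <<'E'
from m import *
c=robot.read_camera("scene")
for a in(-140,-137,-134,-131,-128):
    u=np.array([np.cos(np.radians(a)),np.sin(np.radians(a))]);o=np.array([642.4,-23.6])
    q=lambda r,z:np.round((np.array(px(c,[*(o+r*u),z]))+.5-[285,150])*400/55+[400,0])
    print(a,"nose",q(36,92),"nose top mid",q(33,98),"bar end top",q(26,138),"clip top centre",q(43.5,94),"clip inner",q(38,84))
im,h,f=dial(c,(290,160,340,205))
br=((h[...,0]>12)&(h[...,0]<30)&(h[...,1]>110)&(h[...,2]>110)).astype(np.uint8)
k,l,s,ce=cv2.connectedComponentsWithStats(br)
for i in range(1,k):
    if s[i,4]>30:print((f(ce[i])+.5-[285,150])*400/55+[400,0],s[i])
E
```

```text
-140 nose [642. 317.] nose top mid [640. 300.] bar end top [635. 213.] clip top centre [647. 328.] clip inner [643. 335.]
-137 nose [647. 315.] nose top mid [644. 299.] bar end top [638. 212.] clip top centre [653. 327.] clip inner [648. 333.]
-134 nose [651. 314.] nose top mid [649. 298.] bar end top [642. 211.] clip top centre [659. 325.] clip inner [653. 332.]
-131 nose [656. 313.] nose top mid [653. 296.] bar end top [646. 210.] clip top centre [665. 323.] clip inner [658. 330.]
-128 nose [661. 311.] nose top mid [657. 295.] bar end top [649. 209.] clip top centre [670. 321.] clip inner [663. 329.]
[512.77742947 330.84221526] [ 45 169  17  16 174]
[767.59889807 337.1415978 ] [224 170   8  23 165]
[661.10955711 344.55322455] [145 177  21  20 234]
[709.80392157 335.64349376] [184 176   7  11  51]
[694.09090909 346.13636364] [174 184   6   8  32]
[447.27272727 370.83870968] [  5 200   5   9  31]
```

```bash
python3 -m crank '[[255,0.0008,0.0006,0,0,0,-1],[255,0,0,0,0,0,0]]'
python3 -m crank '[[255,0,0,-0.001,0,0,0],[255,0,0,-0.001,0,0,0],[255,0,0,0,0,0,0]]'
python3 -m crank '[[255,0,0,-0.001,0,0,0],[255,0,0,0,0,0,0]]'
python3 -m crank '[[255,0,0,-0.001,0,0,0],[255,0,0,0,0,0,0]]'
```

```text
clock: 9.9
position: [643.0, -23.1, 115.9]
ee_rot: [3.141, -0.0, 0.815]
force: [3.6, 0.8, -1.1]
width: 15.0
gripper_force: 32.5
clock: 10.28
position: [643.0, -23.1, 117.8]
ee_rot: [3.141, -0.0, 0.814]
force: [4.3, 1.0, -1.8]
width: 15.4
gripper_force: 32.3
clock: 10.52
position: [643.0, -23.1, 118.9]
ee_rot: [3.141, -0.0, 0.814]
force: [4.3, 0.2, -3.0]
width: 15.0
gripper_force: 32.2
clock: 10.78
position: [642.9, -23.1, 119.2]
ee_rot: [3.141, -0.0, 0.814]
force: [5.0, 0.6, -5.7]
width: 15.2
gripper_force: 31.8
```

```bash
cat > s.py <<'E'
from rig import robot
s=robot.state();print("Tz",round(s["torque"][2],3),"yaw",round(s["ee_rot"][2]*57.2958,2),"z",round(s["position"][2],2),"F",s["force"].round(1))
E
python3 -m crank '[[255,0,0,-0.0005,0,0,0],[255,0,0,0,0,0,0]]'>/dev/null;python3 s.py
python3 -m crank '[[255,0,0,0,0,0,1.5],[255,0,0,0,0,0,0]]'>/dev/null;python3 s.py
python3 -m crank '[[255,0,0,0,0,0,1.5],[255,0,0,0,0,0,0]]'>/dev/null;python3 s.py
```

```text
Tz 0.05 yaw 46.62 z 119.27 F [ 6.4  0.5 -7.3]
Tz 0.025 yaw 45.11 z 119.3 F [ 6.4  0.2 -6.7]
Tz 0.046 yaw 43.61 z 119.27 F [ 6.  -0.2 -6.4]
```

```bash

python3 -m crank '[[255,0,0,0,0,0,1.5],[255,0,0,0,0,0,0]]'>/dev/null;python3 s.py
python3 -m crank '[[255,0,0,0,0,0,1.5],[255,0,0,0,0,0,0]]'>/dev/null;python3 s.py
```

```text
Tz -0.04 yaw 42.11 z 119.31 F [ 7.2  0.2 -7.8]
Tz 0.032 yaw 40.61 z 119.44 F [ 6.  -0.3 -6.2]
```

```bash

python3 -m crank '[[255,0,0,0,0,0,1.5],[255,0,0,0,0,0,0]]'>/dev/null;python3 s.py
```

```text
Tz -0.027 yaw 39.1 z 119.86 F [ 5.4  1.  -2.9]
```

```bash

python3 -m crank '[[255,0,0,-0.0007,0,0,0],[255,0,0,0,0,0,0]]'>/dev/null;python3 s.py
python3 -m crank '[[255,0,0,-0.0007,0,0,0],[255,0,0,0,0,0,0]]'>/dev/null;python3 s.py
```

```text
Tz -0.052 yaw 39.11 z 120.9 F [ 5.   0.4 -3.8]
Tz -0.027 yaw 39.12 z 121.54 F [ 5.4  0.3 -4.4]
```

```bash

for i in 1; do python3 -m crank '[[255,0,0,-0.001,0,0,0],[255,0,0,0,0,0,0]]'>/dev/null;python3 s.py
python3 -m crank '[[255,0,0,-0.001,0,0,0],[255,0,0,0,0,0,0]]'>/dev/null;python3 s.py
python3 -m crank '[[255,0,0,-0.001,0,0,0],[255,0,0,0,0,0,0]]'>/dev/null;python3 s.py; done
```

```text
Tz 0.049 yaw 39.12 z 122.07 F [ 6.3 -0.6 -6.3]
Tz -0.028 yaw 39.11 z 123.03 F [ 3.8  0.  -5.9]
Tz 0.016 yaw 39.11 z 124.56 F [ 4.6  0.  -4.7]
```

```bash

python3 -m crank '[[255,0,0,-0.001,0,0,0],[255,0,0,0,0,0,0]]'>/dev/null;python3 s.py
python3 -m crank '[[255,0,0,-0.001,0,0,0],[255,0,0,0,0,0,0]]'>/dev/null;python3 s.py
python3 -m crank '[[255,0,0,-0.001,0,0,0],[255,0,0,0,0,0,0]]'>/dev/null;python3 s.py
```

```text
Tz -0.007 yaw 39.12 z 126.16 F [ 4.2  0.4 -2.1]
Tz -0.095 yaw 39.12 z 126.85 F [ 4.2 -0.1 -4. ]
Tz 0.043 yaw 39.12 z 127.55 F [ 5.1 -0.5 -5. ]
```

```bash

python3 -m crank '[[255,0,0,-0.001,0,0,0],[255,0,0,0,0,0,0]]'>/dev/null;python3 s.py
python3 -m crank '[[255,0,0,-0.001,0,0,0],[255,0,0,0,0,0,0]]'>/dev/null;python3 s.py
```

```text
Tz -0.053 yaw 39.12 z 128.46 F [ 3.9  0.4 -4.6]
Tz -0.034 yaw 39.12 z 128.5 F [ 6.7 -0.3 -8. ]
```

```bash

python3 -m crank '[[255,0,0,0.001,0,0,0],[255,0,0,0.0008,0,0,0],[255,0,0,0,0,0,0]]'>/dev/null;python3 s.py
python3 -m crank '[[170,0,0,0,0,0,0],[120,0,0,0,0,0,0],[120,0,0,0,0,0,0],[120,0,0,0,0,0,0],[120,0,0,-0.01,0,0,0],[120,0,0,-0.03,0,0,0],[120,0,0,-0.05,0,0,0],[120,0,0,-0.06,0,0,0]]';python3 s.py
python3 -m crank '[[120,-0.04,-0.03,-0.02,0,0,0],[120,-0.04,0.04,0,0,0,0],[120,-0.04,0.04,0,0,0,0],[120,-0.04,0.04,0,0,0,0],[120,-0.04,0.04,0,0,0,0],[120,0,0,0,0,0,0]]'
python3 - <<'E'
from m import *
ims=[]
for n,(x,y) in(("top",(300,155)),("scene",(285,150))):
    c=robot.read_camera(n);ims.append(cv2.resize(c["img"][y:y+50,x:x+55],(400,364),interpolation=2))
    o=np.array([642.4,-23.6])
    for a in(-133,-141):
        u=np.array([np.cos(np.radians(a)),np.sin(np.radians(a))])
        for nm,r,z in(("nose",36,102),("barend",26,148),("barback",-26,148),("clip",43.5,94)):
            print(n,a,nm,np.round((np.array(px(c,[*(o+r*u),z]))+.5-[x,y])*400/55+[400*(n=="scene"),0]))
cv2.imwrite("pics/p3.png",np.hstack(ims))
E
```

```text
Tz -0.031 yaw 39.12 z 128.15 F [ 4.4 -0.1 -3. ]
clock: 16.15
position: [642.0, -22.9, 278.6]
ee_rot: [-3.14, 0.002, 0.683]
force: [0.3, -0.1, -0.1]
width: 45.3
gripper_force: 0.0
Tz 0.001 yaw 39.12 z 278.63 F [ 0.3 -0.1 -0.1]
clock: 16.9
position: [568.9, -254.1, 298.6]
ee_rot: [3.14, 0.001, 0.677]
force: [1.0, 1.2, 0.1]
width: 45.1
gripper_force: 0.0
top -133 nose [205. 195.]
top -133 barend [188. 166.]
top -133 barback [98. 80.]
top -133 clip [218. 209.]
top -141 nose [197. 202.]
top -141 barend [182. 172.]
top -141 barback [105.  74.]
top -141 clip [207. 218.]
scene -133 nose [653. 296.]
scene -133 barend [643. 191.]
scene -133 barback [590.  94.]
scene -133 clip [661. 325.]
scene -141 nose [640. 299.]
scene -141 barend [634. 194.]
scene -141 barback [599.  92.]
scene -141 clip [645. 329.]
```

View pics/p3.png

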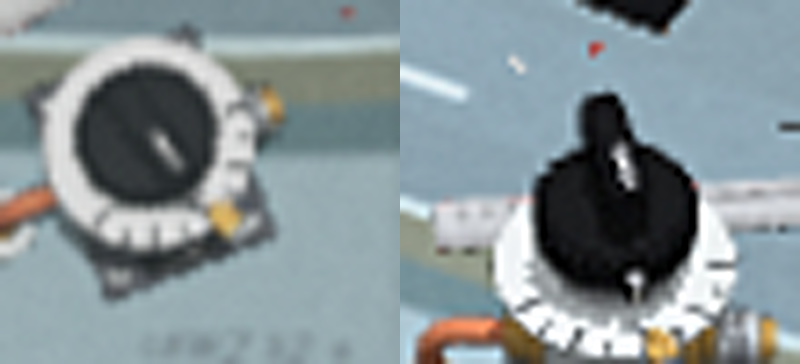

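The picture shows the knob standing out. Its pointer is at (637,290) against the marker at (660,342), about 9 degrees past it, and the marker and the surrounding things look untouched.

```bash
python3 -c "
from rig import robot
print(robot.job_done())"
```

```text
the job is handed in; nothing more can be done
None
```

The job is handed in: I pushed the knob in, turned it to the marker, and pulled it out into a lock notch about 9° past the marker (limit 14°), then let go with the arm clear; no verdict was returned.

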